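Drop two swollen phone cells through the sprung flap of the reject box

ROBOT

A 7-joint arm with a two-finger parallel gripper is mounted at the origin on a cart in front of the work surface, level with it; the furniture and walls round the work are solid. World frame = base frame: x ahead of the robot, y to its left, z up, the work surface at z = 0. Lengths are in m, angles in rad, forces in N, time in s.
With the tool pointing down it reaches from about 0.35 to 0.775 m from the base axis. Payload 3.1 kg.
Tool frame: the origin (TCP) lies at the very end of the fingers, on their centre line; the grasp point (between the pads) lies behind it (robot.tcp_to_grasp is the z of the grasp point in the tool frame, in m); z points along the fingers, y is the line along which they close (so a half turn about z gives the same grasp; the last joint's range is limited). The gripper opens to 85 mm and grips with 20 to 120 N. Pads are 22 mm wide; open, the fingers measure 114 mm over their backs; the gripper's body (76 mm by 85 mm) begins 54 mm behind the grasp point. The pads swing forward as they close: fully open they stand 13 mm farther back than shut.
Start: joints at [-1.322, 0.311, 0.014, 1.512, -0.004, 1.319, -0.027], TCP at [0.158, 0.527, 0.231] pointing down, gripper open.
Joint ranges: [-2.7, 2.7], [-0.3, 1.91], [-1.27, 1.3], [0.12, 2.57], [-1.44, 4.58], [0.2, 2.03], [-3.05, 3.05]. Speed limits (rad/s): [2.79, 2.79, 3.14, 3.14, 3.14, 3.14, 3.14].

INTERFACE

Orientations are given as a unit quaternion [x, y, z, w].
In Python, from plant import robot, eyes, sensors gives the robot as it stands (robot), with the cameras (eyes) and the readings (sensors).
- The arm moves only by the shell command python3 drive.py [FORCE], which reads ROWS from standard input. ROWS is a JSON list of rows, 1 to 10 of them, each of 7 numbers: the finger opening in m, then dx, dy, dz in fractions of the full range, 1 being 0.75 m, then a rotation vector rx, ry, rz in parts of the range, where 1.0 means 2 rad; each row shifts and turns the commanded pose from where the row before left it, along the tool's axes as they then stand; what a row does not reach is not made up. A row lasts 1/12 s, in which the tool goes at most 0.0417 m and 0.125 rad, less where a joint would pass 70% of its speed; a pose out of reach is approached as far as the arm can. The fingers move at their own pace and stop on an object; FORCE is the grip in N (left out, the last holds). Time passes only in rows, so rows that do not move let the fingers close. It prints the time, the measured TCP pose, the force, the opening and the grip force at its end. A shift or turn number past 1, either way, is cut back to 1. Input that does not fit is refused with a message, and nothing moves.
- sensors.observe(): the state, without advancing time (a new reading comes with each control period).
- eyes.camera(name): name is "scene" or "top" or "wrist"; returns a dict with "color" (420x560x3 uint8, blue, green, red), "fovy" (degrees; the focal length in pixels is half the picture's height over the tangent of half this angle, whatever the lens; pixels are square), "cx", "cy" (the principal point, pixels), "T" (4x4, takes a point from camera to world coordinates); the wrist camera has in their place "hand_eye" (4x4, takes a point from camera to tool coordinates, whose origin is the TCP and whose axes are the flange's). Camera axes: x right, y up, looking along -z (the intrinsics and any distortion apply to the point x, -y, -z); pixel columns grow to the right and rows downward; lengths in m; the calibration is good to about 2 mm. A picture is of the moment at which its call begins: read the wrist's pose just before it. There is no depth.
- robot.hand_in(): hands the job in; it is judged then, once.
The state is a dict: "time_s": time; "joint_pos": joint angles; "qvel": joint speeds; "effort": joint torques, N m; "ee_pos": TCP position; "tool_rot": TCP orientation; "wrist_force": force on the tool from outside, world axes, zero at the start; "moment": the same for the moment, N m; "gripper_width": finger opening in m; "finger_force": force on a finger pad.
Only numpy, scipy, OpenCV 4.12 (cv2) and the standard library are available. Lean on these libraries where they do the work, as an engineer would, in place of code of your own. Each camera call takes 0.05 s, during which the arm holds its last target. There are 200 camera calls.

TASK

The two swollen phone cells lying on top of the grey reject box are scrap. Never pinch them: nudge them gently by their edges, one at a time, turned narrow end first, into the railed lane until the cell lies wholly on the sprung flap, then press the black paddle at the side of the box fully down without forcing it and hold it there until the cell has dropped into the bin. When both are inside, let the flap spring shut, with nothing else on the table or on the box disturbed.

Things in the scene. Friction and masses are not known exactly. Their poses are not given: they have to be found in the camera images.
- reject_box: Grey sheet-steel box fixed on the table, 385 x 200 x 170 mm (its x, y, z). Origin at table height; it runs from x = -225 to +160 and y = -100 to +100 mm. Its x axis is the feed direction, from the open deck to the flap slot; y points to the paddle's side; z up. Inside is the hidden bin, floor at z = 10 mm, with a steep plate under the slot that throws cells back under the deck.
- deck (a point): Middle of the open deck on the box top (box x = -92, y = 0, z = 170 mm), flat and 265 mm long, 200 mm wide, where the cells start. A lip 7 mm high and 4 mm thick runs along its rear end (box x = -225 mm) and its sides.
- lane_mouth (a point): Where the straight lane begins, on its centre line (box x = 32, y = 0, z = 170 mm). Rails 12 mm high, 6 mm thick stand on both sides; the lane is 58 mm wide and runs straight along box x to a 14 mm high back stop at box x = 130 mm. Before it the mouth flares from 58 mm to about 95 mm wide at box x = 11 mm.
- slot (a point): Middle of the closed flap (box x = 85, y = 0, z = 170 mm). The slot runs from box x = 42 to 128 mm. A cell lying lengthwise in the lane is wholly on the flap when its centre is between 9 mm short of and 11 mm past this point.
- flap_hinge (a point): Point on the flap's hinge line above the lane's centre (box x = 40, y = 0, z = 162 mm); the line is parallel to box y. The flap is a steel plate 86 x 55 mm from this line on, level with the deck within 1 mm when shut; its far end drops into the box as it opens.
- flap (a joint): Angle of the sprung flap in rad: 0 shut (level with the deck), 1.15 fully down on its hard stop. The spring shuts it and easily carries a cell lying on it; at the paddle it takes about 2.6 N to start and 6.5 N just before the stop. A cell begins to slide at about 0.6 to 0.8 rad and surely drops at the stop.
- paddle (a point): Middle of the top of the black rubber pad (44 x 32 mm) on a bar outside the box's +y side, one piece with the flap, 64 mm from the hinge line. At rest (box x = 95, y = 124, z = 195 mm) the pad slopes up 0.5 rad toward box +x; at the flap's stop it slopes down 0.65 rad, the point about 70 mm lower and 2 mm nearer the hinge. Press straight down. More than 40 N is forcing it.
- cell_a: Flat phone cell, 68 x 46 mm, 8.5 mm thick, about 40 g; origin in the middle of its underside, x along its 68 mm length, y along its 46 mm width. Starts flat on the deck, roughly crosswise to the lane (within 0.5 rad). It must not feel more than 30 N from the fingers, so it cannot be gripped; fingers set a few mm wider than the cell can turn it.
- cell_b: Second cell, the same as cell_a.
- tin: Round yellow tin, 53 mm across, 20 mm high, standing on the box top beside the slot on the side away from the paddle; leave it. Origin at its foot.
- flux_bottle: Small flux bottle, 29 mm across, 64 mm high, on the table; leave it.
- cutters: Side cutters 130 x 49 x 12 mm lying on the table; leave them.
- phone: Phone 150 x 76 x 8 mm lying on the table; leave it.
- green_board: Green circuit board 50 x 35 x 11 mm on the table; leave it.

How it is judged:
On the way, in this order (a step that is already met when the one before it is completed fails the run):
1. one cell has dropped through the slot while the fingers hold the paddle down (z of any of cell_a, cell_b in the frame of reject_box below 0.12 m and value of joint flap above 0.9 rad and contact force between the fingers and flap above 0.5 N), for 0.1 s.
2. the other cell has dropped too while the fingers hold the paddle down (z of each of cell_a, cell_b in the frame of reject_box below 0.12 m and value of joint flap above 0.9 rad and contact force between the fingers and flap above 0.5 N), for 0.1 s.
At the end, for the whole second after the job is handed in: Both cells are inside the box, within its walls and their origins under 110 mm above the table; the flap has sprung shut (under 0.06 rad) (z of cell_a in the frame of reject_box between 0 and 0.11 m and x of cell_a in the frame of reject_box between -0.22 and 0.158 m and y of cell_a in the frame of reject_box between -0.098 and 0.098 m and z of cell_b in the frame of reject_box between 0 and 0.11 m and x of cell_b in the frame of reject_box between -0.22 and 0.158 m and y of cell_b in the frame of reject_box between -0.098 and 0.098 m and value of joint flap below 0.06 rad); the robot touches nothing.
It fails at once if a cell is pinched or pushed with more than 30 N by the fingers (contact force between the fingers and cell_a above 30 N or contact force between the fingers and cell_b above 30 N).
It fails at once if the flap or its paddle is forced (over 40 N) (contact force between the arm and flap above 40 N).
It fails at once if a cell falls off the box onto the table ((z of cell_a in the frame of reject_box below 0.15 m and (x of cell_a in the frame of reject_box below -0.225 m or x of cell_a in the frame of reject_box above 0.16 m or y of cell_a in the frame of reject_box below -0.1 m or y of cell_a in the frame of reject_box above 0.1 m)) or (z of cell_b in the frame of reject_box below 0.15 m and (x of cell_b in the frame of reject_box below -0.225 m or x of cell_b in the frame of reject_box above 0.16 m or y of cell_b in the frame of reject_box below -0.1 m or y of cell_b in the frame of reject_box above 0.1 m))).
It fails at once if something else is moved by more than 20 mm (distance of any of tin, flux_bottle, cutters, phone, green_board from where it was at the start of the episode above 0.02 m).
It also fails if it takes over 72 s, if anything falls off the work surface, if the arm or the gripper's body presses on something with over 40 N, if the wrist force passes 120 N, or if a joint passes its speed limit or range.

## Working session

There is one attempt and no reset: what is moved stays moved. The work goes in short steps, Python scripts to look and compute and a shell command to move; the robot and the scene stay as the last step left them, time stands still between calls to the robot, and variables do not carry over. Pictures are saved under pics/ and viewed, at most 10 in all, crops included, and the job is handed in when it is done.

```bash
ls; mkdir -p pics
python3 - <<'E'
from plant import robot, eyes, sensors
import cv2,numpy as np
o=sensors.observe();print(o)
print(robot.tcp_to_grasp)
for n in("scene","top","wrist"):
    c=eyes.camera(n);cv2.imwrite(f"pics/{n}0.png",c["color"]);print(n,{k:v for k,v in c.items() if k!="color"})
E
```

```text
drive.py
pics
plant.py
{'time_s': 0.0, 'joint_pos': array([-1.32169466,  0.31168687,  0.01400969,  1.51304425, -0.00439399,
        1.31917312, -0.02717847]), 'qvel': array([-1.45269004e-04,  4.93226240e-04, -2.98665156e-04, -7.95345894e-04,
       -1.27589785e-03,  6.00276881e-04, -7.60818437e-05]), 'effort': array([-4.88636579e-04, -3.79918993e+01,  1.45853721e-01, -2.30591315e+01,
        1.23263430e-02,  1.37392918e-02, -2.40864821e-06]), 'ee_pos': array([0.15749093, 0.52622481, 0.23024757]), 'tool_rot': array([ 1.44847878e-01,  9.89453279e-01, -1.13485256e-03, -1.13079587e-04]), 'wrist_force': array([ 0.15620411, -0.11078432, -0.03394332]), 'moment': array([-0.02454811, -0.03407187,  0.02145905]), 'finger_force': 0.0, 'gripper_width': 0.08561215989351191}
-0.0187
scene {'fovy': 51.308319807348504, 'cx': 272.4784026792373, 'cy': 209.6205947939329, 'T': array([[-3.26320594e-01,  7.97542977e-01, -5.07385524e-01,
        -1.21203022e-01],
       [-9.45258374e-01, -2.76016170e-01,  1.74073779e-01,
         2.28460166e-01],
       [-1.21528881e-03,  5.36414274e-01,  8.43953938e-01,
  
[... 279 characters left out ...]
e-01],
       [-9.99690483e-01, -4.58496064e-03, -2.44523167e-02,
        -3.16697826e-02],
       [-2.48761739e-02,  1.70903121e-01,  9.84973756e-01,
         1.26182249e+00],
       [ 0.00000000e+00,  0.00000000e+00,  0.00000000e+00,
         1.00000000e+00]])}
wrist {'fovy': 70.74022011828671, 'cx': 272.792645425558, 'cy': 210.0388365870766, 'hand_eye': array([[ 3.96092752e-04,  9.50208665e-01,  3.11614081e-01,
         8.00452853e-02],
       [ 9.99999919e-01, -3.56032364e-04, -1.85446316e-04,
         8.00280337e-04],
       [-6.52679985e-05,  3.11614130e-01, -9.50208730e-01,
        -1.42413015e-01],
       [ 0.00000000e+00,  0.00000000e+00,  0.00000000e+00,
         1.00000000e+00]])}
```

View pics/top0.png

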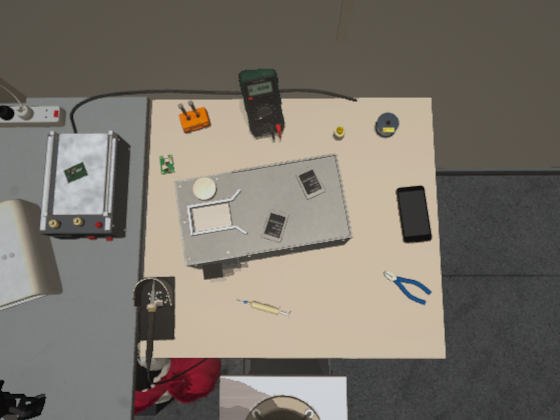

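View pics/scene0.png

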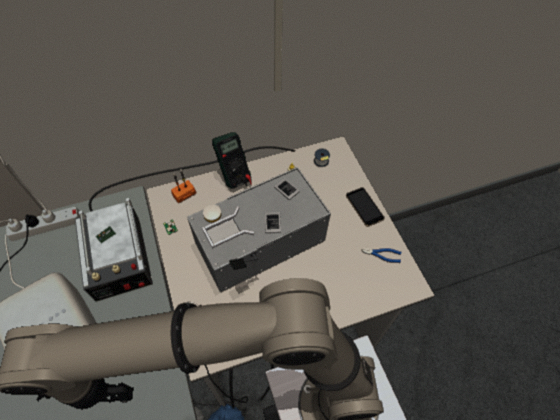

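The top view shows the box with corners at about (178,182), (338,156), (350,240), (186,262). The cells are at (275,226) and (311,183), the tin at (205,187), the lane at (212,218) and the paddle at (213,269). The scene view confirms this layout. Next I'll get rough positions from the top view.

```bash
cat > h.py <<'E'
import numpy as np,cv2
from scipy.spatial.transform import Rotation as R
from plant import robot, eyes, sensors
def cam(n):
    o=sensors.observe();c=eyes.camera(n)
    if n=="wrist":
        T=np.eye(4);T[:3,:3]=R.from_quat(o["tool_rot"]).as_matrix();T[:3,3]=o["ee_pos"];c["T"]=T@c["hand_eye"]
    return c
def ray(c,p):
    f=210/np.tan(np.radians(c["fovy"]/2))
    return c["T"][:3,:3]@np.array([(p[0]-c["cx"])/f,-(p[1]-c["cy"])/f,-1])
def plane(c,p,z):
    d=ray(c,p);o=c["T"][:3,3];return o+d*(z-o[2])/d[2]
def proj(c,P):
    f=210/np.tan(np.radians(c["fovy"]/2));q=np.linalg.inv(c["T"])@np.append(P,1)
    return np.array([c["cx"]-f*q[0]/q[2],c["cy"]+f*q[1]/q[2]])
def tri(c1,p1,c2,p2):
    A=np.zeros((3,3));b=np.zeros(3)
    for c,p in((c1,p1),(c2,p2)):
        d=ray(c,p);d/=np.linalg.norm(d);M=np.eye(3)-np.outer(d,d);A+=M;b+=M@c["T"][:3,3]
    return np.linalg.solve(A,b)
def tool(dw,rz=0):  # world displacement -> tool axes
    return R.from_quat(sensors.observe()["tool_rot"]).inv().apply(dw)
E
python3 - <<'E'
from h import *
c=cam("top");s=cam("scene")
for n,p in dict(c1=(178,182),c2=(338,156),c3=(350,240),c4=(186,262),A=(275,226),B=(311,183),tin=(205,187),lane=(212,218),paddle=(213,269)).items():print(n,plane(c,p,.17).round(3))
print(tri(c,(275,226),s,(273,222)),tri(c,(311,183),s,(288,188)))
E
```

```text
c1 [0.611 0.241 0.17 ]
c2 [ 0.671 -0.134  0.17 ]
c3 [ 0.473 -0.157  0.17 ]
c4 [0.424 0.216 0.17 ]
A [0.506 0.014 0.17 ]
B [ 0.606 -0.07   0.17 ]
tin [0.598 0.178 0.17 ]
lane [0.525 0.159 0.17 ]
paddle [0.408 0.154 0.17 ]
[0.50427606 0.01285401 0.17970821] [ 0.60299737 -0.0700782   0.18313114]
```

Units first: shifts go in shares of 0.75 m and turns go in shares of 2 rad. So -0.035 m / 0.75 = -0.0467, -0.109 rad / 2 = -0.0545.

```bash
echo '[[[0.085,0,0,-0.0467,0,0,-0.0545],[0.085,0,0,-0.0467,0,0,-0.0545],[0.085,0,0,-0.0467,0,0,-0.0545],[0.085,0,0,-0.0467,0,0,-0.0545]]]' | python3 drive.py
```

```text
refused: ROWS must be a list of rows, each a list of 7 numbers. Nothing was moved.
```

The error is about the shape of the input: a list of rows, each a list of 7 numbers. Fixing that and sending the same move.

```bash
echo '[[0.085,0,0,-0.0467,0,0,-0.0545],[0.085,0,0,-0.0467,0,0,-0.0545],[0.085,0,0,-0.0467,0,0,-0.0545],[0.085,0,0,-0.0467,0,0,-0.0545]]' | python3 drive.py
echo '[[0.085,-0.0227,-0.0453,0,0,0,0],[0.085,-0.0227,-0.0453,0,0,0,0],[0.085,-0.0227,-0.0453,0,0,0,0],[0.085,-0.0227,-0.0453,0,0,0,0],[0.085,-0.0227,-0.0453,0,0,0,0],[0.085,-0.0227,-0.0453,0,0,0,0],[0.085,-0.0227,-0.0453,0,0,0,0],[0.085,-0.0227,-0.0453,0,0,0,0]]' | python3 drive.py
echo '[[0.085,-0.0227,-0.0453,0,0,0,0],[0.085,-0.0227,-0.0453,0,0,0,0],[0.085,-0.0227,-0.0453,0,0,0,0],[0.085,-0.0227,-0.0453,0,0,0,0],[0.085,-0.0227,-0.0453,0,0,0,0],[0.085,-0.0227,-0.0453,0,0,0,0],[0.085,-0.0227,-0.0453,0,0,0,0],[0.085,-0.0227,-0.0453,0,0,0,0],[0.085,0,0,0,0,0,0],[0.085,0,0,0,0,0,0]]' | python3 drive.py
python3 - <<'E'
from h import *
import pickle
c=cam("wrist");cv2.imwrite("pics/w1.png",c["color"]);pickle.dump(c,open("w1.pkl","wb"))
cv2.imwrite("pics/w1b.png",cv2.resize(c["color"],(800,600)))
E
```

```text
time_s: 0.58
ee_pos: [0.1575, 0.5264, 0.3727]
tool_rot: [-0.075, 0.997, -0.0, -0.0]
wrist_force: [0.0, 1.3, 0.5]
gripper_width: 0.0851
finger_force: 0.0
time_s: 1.25
ee_pos: [0.3323, 0.2756, 0.3714]
tool_rot: [-0.073, 0.997, 0.0, 0.0]
wrist_force: [2.1, 0.2, 0.9]
gripper_width: 0.085
finger_force: 0.0
time_s: 2.08
ee_pos: [0.506, 0.0251, 0.3708]
tool_rot: [-0.069, 0.998, -0.001, -0.0]
wrist_force: [-0.5, 0.9, 0.7]
gripper_width: 0.0851
finger_force: 0.0
```

View pics/w1b.png

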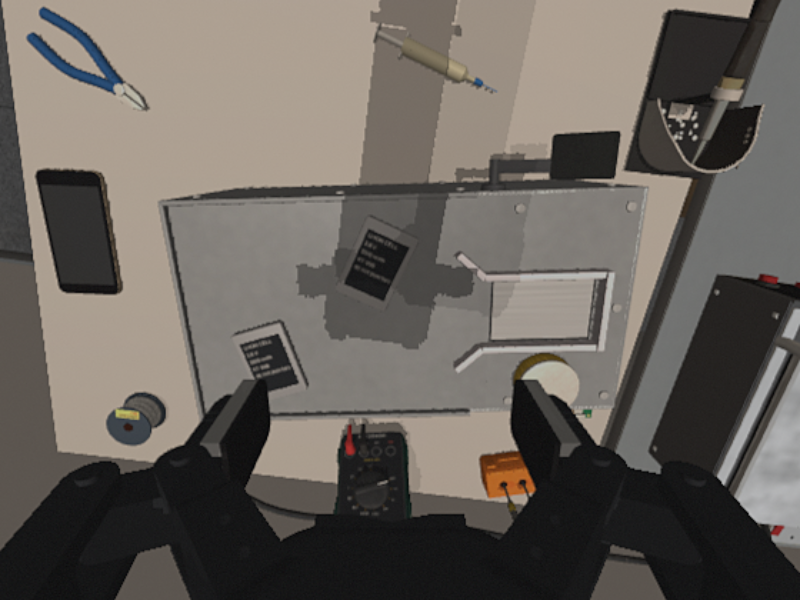

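The wrist view (at 800 px) shows cell A with corners near (372,216), (417,238), (388,307), (340,283). Cell B is near (233,336), (285,321), (307,386), (258,400). The lane's inner edges are at rows 279 and 345, the paddle is at (585,155), and the box corners are (163,202), (648,187). I'll take a second view to get heights.

To row units: -0.03 m / 0.75 = -0.04, -0.02 m / 0.75 = -0.0267.

```bash
echo '[[0.085,-0.04,-0.0267,0,0,0,0],[0.085,-0.04,-0.0267,0,0,0,0],[0.085,0,0,0,0,0,0],[0.085,0,0,0,0,0,0]]' | python3 drive.py
python3 - <<'E'
from h import *
import pickle
c=cam("wrist");cv2.imwrite("pics/w2.png",c["color"]);pickle.dump(c,open("w2.pkl","wb"))
cv2.imwrite("pics/w2b.png",cv2.resize(c["color"],(800,600)))
E
```

```text
time_s: 2.47
ee_pos: [0.5711, -0.0017, 0.3692]
tool_rot: [-0.073, 0.997, -0.0, -0.002]
wrist_force: [0.3, 1.2, 0.2]
gripper_width: 0.0851
finger_force: 0.0
```

View pics/w2b.png

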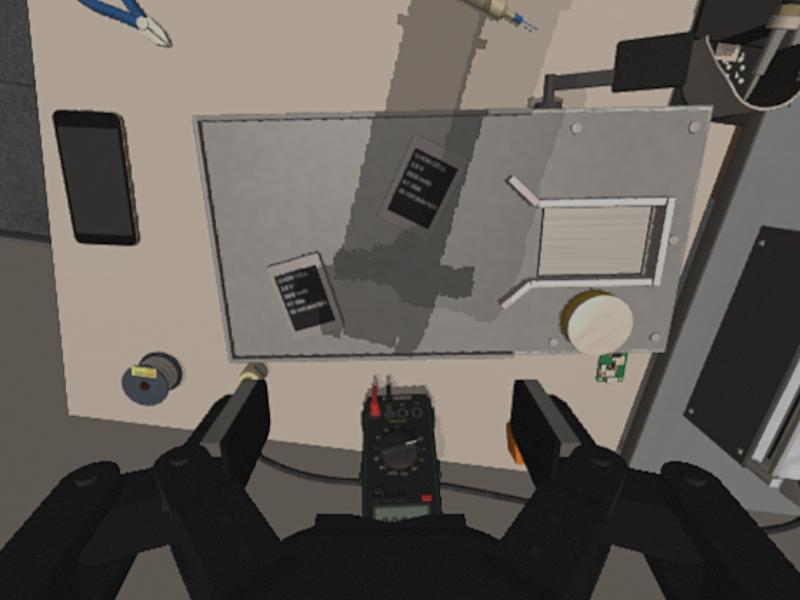

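View 2 shows cell A with corners (415,135), (465,158), (429,234), (380,211) and cell B with (267,268), (319,252), (343,319), (293,336). The box rim corners are (194,117), (712,107), (664,352), (229,361). The flap is at (541,206) to (644,275).

```bash
cat > m.py <<'E'
from h import *
import pickle
c1=pickle.load(open("w1.pkl","rb"));c2=pickle.load(open("w2.pkl","rb"))
s=.7
def T(a,b):return tri(c1,np.array(a)*s,c2,np.array(b)*s)
P=dict(rimNE=((163,202),(194,117)),rimSE=((648,187),(712,107)),rear2=((203,417),(229,361)),
A1=((372,216),(415,135)),A2=((417,238),(465,158)),A3=((388,307),(429,234)),A4=((340,283),(380,211)),
B1=((233,336),(267,268)),B2=((285,321),(319,252)),B3=((307,386),(343,319)),
railtopL=((612,272),(674,198)),railflareL=((457,255),(508,178)),pad=((551,137),(613,42)))
for k,(a,b) in P.items():print(k,T(a,b).round(4))
# box frame on plane z=.177 rim (w2)
g=lambda p,z:plane(c2,np.array(p)*s,z)
a,b,d,e=[g(p,z) for p,z in(((194,117),.177),((712,107),.17),((664,352),.17),((229,361),.177))]
print(a,b,d,e,[np.linalg.norm(u-v) for u,v in((a,b),(b,d),(d,e),(e,a))])
src=np.array([[-225,100],[160,100],[160,-100],[-225,-100]])/1000;dst=np.array([a,b,d,e])[:,:2]
sc=src-src.mean(0);dc=dst-dst.mean(0)
th=np.arctan2((sc[:,0]*dc[:,1]-sc[:,1]*dc[:,0]).sum(),(sc*dc).sum())
M=np.array([[np.cos(th),-np.sin(th)],[np.sin(th),np.cos(th)]]);o=dst.mean(0)-M@src.mean(0)
print("box",o,th,np.degrees(th))
pickle.dump((o,th,M),open("box.pkl","wb"))
tb=lambda p:((np.asarray(p)[:2]-o)@M*1000).round(1)
for n,p in dict(fl1=(541,206),fl2=(653,205),fl3=(644,275),fl4=(539,276)).items():print(n,tb(g(p,.17)))
for n,ps in dict(A=[(415,135),(465,158),(429,234),(380,211)],B=[(267,268),(319,252),(343,319),(293,336)]).items():
    q=np.array([tb(g(p,.1785)) for p in ps]);v=q[0]+q[1]-q[2]-q[3];print(n,q.tolist(),q.mean(0),"ang",np.degrees(np.arctan2(v[1],v[0])),np.linalg.norm(v)/2)
E
python3 m.py
```

```text
rimNE [ 0.4819 -0.1607  0.1701]
rimSE [0.4174 0.2213 0.1647]
rear2 [ 0.6881 -0.1345  0.1549]
A1 [0.47   0.0049 0.1657]
A2 [0.481  0.0435 0.1773]
A3 [0.5415 0.0277 0.1773]
A4 [ 0.5303 -0.0144  0.1652]
B1 [ 0.5879 -0.0999  0.1753]
B2 [ 0.5708 -0.0591  0.1669]
B3 [ 0.6166 -0.0312  0.1932]
railtopL [0.4858 0.2037 0.1834]
railflareL [0.4902 0.0781 0.178 ]
pad [0.3936 0.1267 0.1859]
[ 0.48179335 -0.1586902   0.177     ] [0.41859733 0.21784164 0.17      ] [0.61450288 0.25098032 0.17      ] [ 0.67588429 -0.12743345  0.177     ] [np.float64(0.3818624967085702), np.float64(0.19868859296159894), np.float64(0.38342360381756535), np.float64(0.1965916514132652)]
box [0.54240235 0.07774082] 1.7343588477436 99.37144213688083
fl1 [38.5 29.5]
fl2 [127.1  28.7]
fl3 [129.6 -28.5]
fl4 [ 42.2 -27.9]
A [[-62.0, 83.2], [-24.6, 66.5], [-50.9, 10.1], [-89.1, 28.6]] [-56.65  47.1 ] ang 64.30867293488919 61.5884729474599
B [[-181.6, -15.2], [-138.7, -2.8], [-122.4, -60.3], [-165.8, -75.0]] [-152.125  -38.325] ang 105.30470396070288 60.806455249422314
```

```bash
cat > go.py <<'E'
from h import *
import pickle,sys
o,th,M=pickle.load(open("box.pkl","rb"))
s=sensors.observe();Rt=R.from_quat(s["tool_rot"]).as_matrix()
ty=np.degrees(np.arctan2(Rt[1,1],Rt[0,1])-th);p=s["ee_pos"];b=(p[:2]-o)@M*1000
print("t",s["time_s"].__round__(2),"box mm",b.round(1),"z",(p[2]*1000).round(1),"tooly deg",round((ty+180)%360-180,1),"q",s["joint_pos"].round(2),"F",s["wrist_force"].round(1),"tilt",Rt[:2,2].round(4))
if len(sys.argv)>1:
    x,y,z,a=map(float,sys.argv[1:5])
    rz=-((a-ty+180)%360-180);a_=np.radians(a)+th
    w=M@((np.array([x,y])-b)/1000);Y=np.array([np.cos(a_),np.sin(a_)]);X=np.array([-Y[1],Y[0]])
    print("rz",np.radians(rz).round(3),"then tool dx dy dz",(w@X).round(4),(w@Y).round(4),(p[2]-z/1000).round(4))
E
python3 go.py -57 47 200 -25.7
```

```text
t 2.52 box mm [-82.5 -14.9] z 370.5 tooly deg -0.9 q [-0.38  0.35  0.54  1.16 -0.18  1.67  1.83] F [-0.5  1.2 -0.5] tilt [-0.0021  0.0006]
rz 0.432 then tool dx dy dz 0.0668 -0.0039 0.1705
```

To row units: 0.03 m / 0.75 = 0.04, 0.108 rad / 2 = 0.054.

```bash
echo '[[0.05,0,0,0.04,0,0,0.054],[0.05,0,0,0.04,0,0,0.054],[0.05,0,0,0.04,0,0,0.054],[0.05,0,0,0.04,0,0,0.054]]' | python3 drive.py
python3 go.py -57 47 178 -25.7
```

```text
time_s: 2.85
ee_pos: [0.5698, -0.0004, 0.2516]
tool_rot: [0.144, 0.99, 0.002, 0.001]
wrist_force: [0.0, 0.1, -0.4]
gripper_width: 0.0501
finger_force: 0.0
t 2.85 box mm [-81.6 -14.4] z 251.6 tooly deg -25.9 q [-0.45  0.38  0.6   1.44 -0.22  1.39  1.43] F [ 0.   0.1 -0.4] tilt [0.0024 0.0029]
rz -0.004 then tool dx dy dz 0.0659 -0.0045 0.0736
```

To row units: 0.033 m / 0.75 = 0.044, 0.025 m / 0.75 = 0.0333.

```bash
echo '[[0.05,0.044,-0.0027,0,0,0,0],[0.05,0.044,-0.0027,0,0,0,0],[0.05,0,0,0.0267,0,0,0],[0.05,0,0,0.0333,0,0,0],[0.05,0,0,0.0293,0,0,0],[0.05,0,0,0,0,0,0]]' | python3 drive.py
python3 go.py -57 47 175 -25.7
python3 - <<'E'
from h import *
cv2.imwrite("pics/w3.png",cv2.resize(cam("wrist")["color"],(800,600)))
E
```

```text
time_s: 3.35
ee_pos: [0.5019, 0.0146, 0.1814]
tool_rot: [0.141, 0.99, 0.0, -0.004]
wrist_force: [-0.9, 0.2, 0.5]
gripper_width: 0.0501
finger_force: 0.0
t 3.35 box mm [-55.7  50.3] z 181.4 tooly deg -25.6 q [-0.54  0.28  0.59  1.73 -0.17  1.19  1.39] F [-0.9  0.2  0.5] tilt [-0.0075  0.002 ]
rz 0.002 then tool dx dy dz -0.0035 0.0002 0.0064
```

View pics/w3.png

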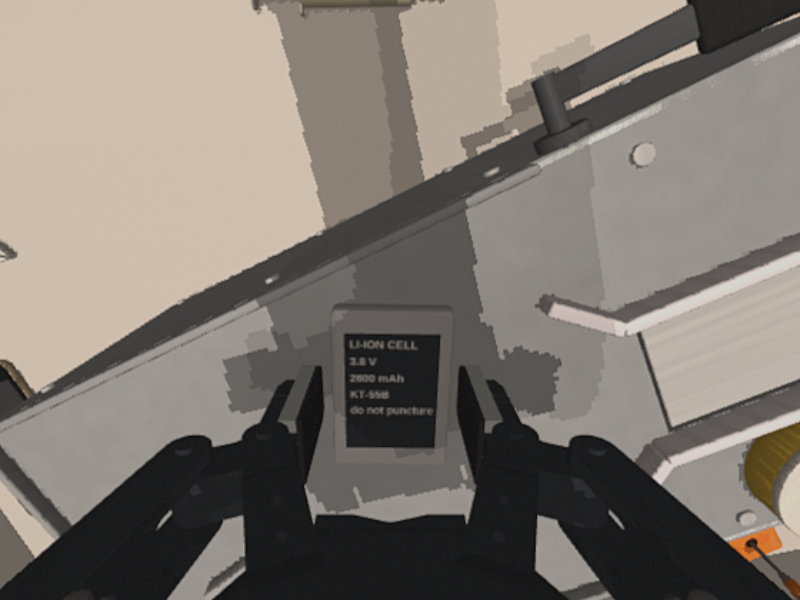

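The cell, centred at about (392,383), lies midway between the pads at (318,400) and (470,400), and squarely. I'll descend until the tips touch lightly.

To row units: 0.004 m / 0.75 = 0.0053, 0.003 m / 0.75 = 0.004.

```bash
echo '[[0.05,0.0027,0,0.0053,0,0,0],[0.05,0.0027,0,0.004,0,0,0],[0.05,0,0,0,0,0,0]]' | python3 drive.py
echo '[[0.05,0,0,0.002,0,0,0],[0.05,0,0,0,0,0,0]]' | python3 drive.py;echo '[[0.05,0,0,0.002,0,0,0],[0.05,0,0,0,0,0,0]]' | python3 drive.py;echo '[[0.05,0,0,0.002,0,0,0],[0.05,0,0,0,0,0,0]]' | python3 drive.py; python3 go.py
```

```text
time_s: 3.65
ee_pos: [0.5025, 0.0136, 0.1782]
tool_rot: [0.143, 0.99, 0.001, 0.001]
wrist_force: [-0.4, 1.1, -0.1]
gripper_width: 0.05
finger_force: 0.0
time_s: 3.82
ee_pos: [0.5028, 0.0131, 0.1763]
tool_rot: [0.143, 0.99, 0.0, 0.001]
wrist_force: [0.1, -0.4, -0.1]
gripper_width: 0.0503
finger_force: 0.0
time_s: 3.98
ee_pos: [0.5025, 0.013, 0.1743]
tool_rot: [0.143, 0.99, -0.0, 0.0]
wrist_force: [-0.3, 1.2, 0.0]
gripper_width: 0.0501
finger_force: 0.0
time_s: 4.15
ee_pos: [0.5023, 0.0131, 0.1725]
tool_rot: [0.143, 0.99, -0.0, -0.0]
wrist_force: [-0.2, 0.5, -0.2]
gripper_width: 0.05
finger_force: 0.0
t 4.15 box mm [-57.3  50.1] z 172.5 tooly deg -25.8 q [-0.54  0.28  0.59  1.75 -0.17  1.16  1.39] F [-0.2  0.5 -0.2] tilt [-0.0004 -0.0001]
```

To row units: 0.0015 m / 0.75 = 0.002.

```bash
echo '[[0.05,0,0,0.002,0,0,0],[0.05,0,0,0,0,0,0]]' | python3 drive.py;echo '[[0.05,0,0,0.002,0,0,0],[0.05,0,0,0,0,0,0]]' | python3 drive.py
echo '[[0.05,0,0,0,0,0,0.05],[0.05,0,0,0,0,0,0.05],[0.05,0,0,0,0,0,0.05],[0.05,0,0,0,0,0,0]]' | python3 drive.py; python3 go.py -40 0 170 -90
```

```text
time_s: 4.32
ee_pos: [0.5023, 0.0131, 0.171]
tool_rot: [0.143, 0.99, -0.0, -0.0]
wrist_force: [0.1, 0.4, 0.1]
gripper_width: 0.0501
finger_force: 0.0
time_s: 4.48
ee_pos: [0.5022, 0.0131, 0.1695]
tool_rot: [0.143, 0.99, -0.0, -0.0]
wrist_force: [-0.0, 0.3, -0.2]
gripper_width: 0.0496
finger_force: 0.0
time_s: 4.82
ee_pos: [0.5024, 0.0131, 0.1697]
tool_rot: [0.29, 0.957, -0.0, -0.0]
wrist_force: [0.0, -1.2, 0.4]
gripper_width: 0.0501
finger_force: 0.0
t 4.82 box mm [-57.3  50. ] z 169.7 tooly deg -43.1 q [-0.58  0.29  0.65  1.76 -0.19  1.16  1.11] F [ 0.  -1.2  0.4] tilt [-0.0001 -0.0002]
rz 0.819 then tool dx dy dz 0.0173 0.05 -0.0003
```

To row units: 0.103 rad / 2 = 0.0515.

```bash
echo '[[0.05,0,0,0,0,0,0.0515],[0.05,0,0,0,0,0,0.0515],[0.05,0,0,0,0,0,0.0515],[0.05,0,0,0,0,0,0.0515],[0.05,0,0,0,0,0,0.0515],[0.05,0,0,0,0,0,0.0515],[0.05,0,0,0,0,0,0.0515],[0.05,0,0,0,0,0,0.0515],[0.05,0,0,0,0,0,0]]' | python3 drive.py
echo '[[0.05,0,0.0107,0,0,0,0],[0.05,0,0.0107,0,0,0,0],[0.05,0,0.0107,0,0,0,0],[0.05,0,0.0107,0,0,0,0],[0.05,0,0.0107,0,0,0,0],[0.05,0,0.0093,0,0,0,0],[0.05,0,0.004,0,0,0,0],[0.05,0,0,0,0,0,0]]' | python3 drive.py
python3 go.py -40 0 170 -90
python3 - <<'E'
from h import *
cv2.imwrite("pics/w4.png",cv2.resize(cam("wrist")["color"],(800,600)))
E
```

```text
time_s: 5.57
ee_pos: [0.5024, 0.0132, 0.1697]
tool_rot: [0.648, 0.762, -0.0, 0.0]
wrist_force: [0.6, 0.1, -0.6]
gripper_width: 0.0498
finger_force: 0.0
time_s: 6.23
ee_pos: [0.5528, 0.0211, 0.1696]
tool_rot: [0.648, 0.762, -0.0, 0.0]
wrist_force: [-0.0, -0.8, 0.8]
gripper_width: 0.0501
finger_force: 0.0
t 6.23 box mm [-57.5  -1. ] z 169.6 tooly deg -90.2 q [-0.63  0.43  0.78  1.62 -0.32  1.22  0.37] F [-0.  -0.8  0.8] tilt [ 0.0005 -0.0006]
rz -0.003 then tool dx dy dz 0.0175 -0.001 -0.0004
```

View pics/w4.png

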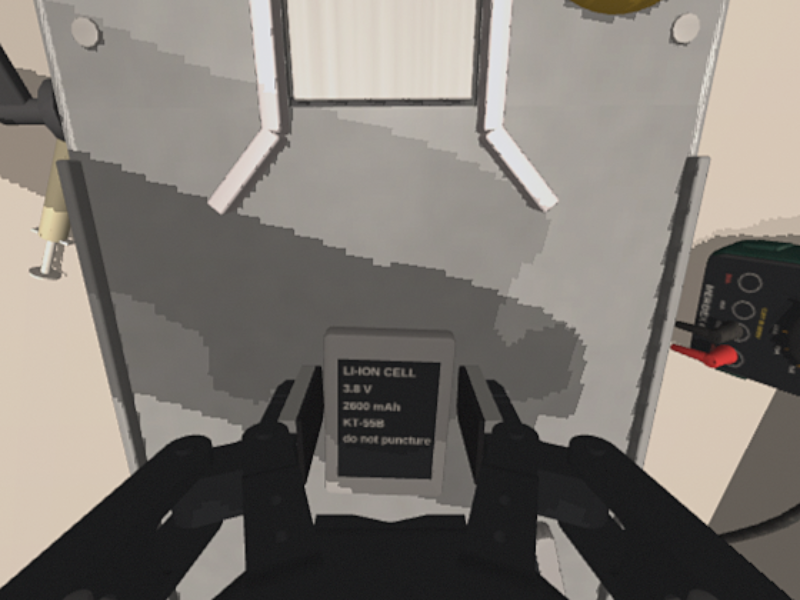

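The cell is now square to the lane, with corners (325,332), (455,332), (443,495), (328,492). The lane is straight ahead, with the flap edge at row 102. I'll lift, retreat and narrow the fingers to make a two-finger pusher.

```bash
python3 - <<'E'
from h import *
import pickle
o,th,M=pickle.load(open("box.pkl","rb"));c=cam("wrist")
for p in[(325,332),(455,332),(443,495),(328,492),(290,102),(478,102)]:print(((plane(c,np.array(p)*.7,.1785 if p[1]>200 else .17)[:2]-o)@M*1000).round(1))
E
echo '[[0.05,0,0,-0.016,0,0,0],[0.05,0,0,-0.0173,0,0,0],[0.015,-0.0267,0,0,0,0,0],[0.015,-0.0267,0,0,0,0,0],[0.015,-0.0173,0.0013,0,0,0,0],[0.015,0,0,0,0,0,0]]' | python3 drive.py
python3 go.py -111 0 173 -90
```

```text
[-32.1  21.4]
[-32.3 -23. ]
[-101.2  -21.4]
[-99.6  23.6]
[40.5 29.6]
[ 40.3 -28. ]
time_s: 6.83
ee_pos: [0.561, -0.0357, 0.1955]
tool_rot: [0.651, 0.759, -0.001, 0.001]
wrist_force: [-0.8, -0.9, 0.2]
gripper_width: 0.0148
finger_force: 0.0
t 6.83 box mm [-114.9    0.2] z 195.5 tooly deg -90.6 q [-0.54  0.44  0.8   1.56 -0.32  1.28  0.46] F [-0.8 -0.9  0.2] tilt [ 0.0011 -0.0027]
rz -0.01 then tool dx dy dz 0.0039 0.0002 0.0225
```

To row units: 0.01 m / 0.75 = 0.0133, -0.003 m / 0.75 = -0.004.

```bash
echo '[[0.015,-0.004,0,0,0,0,0],[0.015,0,0,0.0133,0,0,0],[0.015,0,0,0.012,0,0,0],[0.015,0,0,0.0027,0,0,0],[0.015,0,0,0,0,0,0]]' | python3 drive.py
python3 go.py
echo '[[0.015,0.0107,0,0,0,0,0],[0.015,0.0133,0,0,0,0,0],[0.015,0.0133,0,0,0,0,0],[0.015,0.0133,0,0,0,0,0],[0.015,0.0133,0,0,0,0,0],[0.015,0.0133,0,0,0,0,0],[0.015,0.0133,0,0,0,0,0],[0.015,0.0133,0,0,0,0,0],[0.015,0,0,0,0,0,0]]' | python3 drive.py
python3 go.py 40 0 173 -90
python3 - <<'E'
from h import *
cv2.imwrite("pics/w5.png",cv2.resize(cam("wrist")["color"],(800,600)))
E
```

```text
time_s: 7.25
ee_pos: [0.5608, -0.0327, 0.1722]
tool_rot: [0.648, 0.762, -0.001, -0.001]
wrist_force: [-0.5, -0.5, -0.6]
gripper_width: 0.0152
finger_force: 0.1
t 7.25 box mm [-1.119e+02 -1.000e-01] z 172.2 tooly deg -90.1 q [-0.53  0.46  0.79  1.59 -0.34  1.24  0.48] F [-0.5 -0.5 -0.6] tilt [-0.0027  0.0007]
time_s: 8.0
ee_pos: [0.549, 0.0468, 0.1736]
tool_rot: [0.647, 0.763, 0.001, -0.001]
wrist_force: [-0.3, 1.3, 0.4]
gripper_width: 0.015
finger_force: 0.0
t 8.0 box mm [-31.6  -1.4] z 173.6 tooly deg -89.9 q [-0.68  0.43  0.78  1.62 -0.32  1.22  0.33] F [-0.3  1.3  0.4] tilt [-0.0006  0.0022]
rz 0.001 then tool dx dy dz 0.0716 -0.0014 0.0006
```

View pics/w5.png

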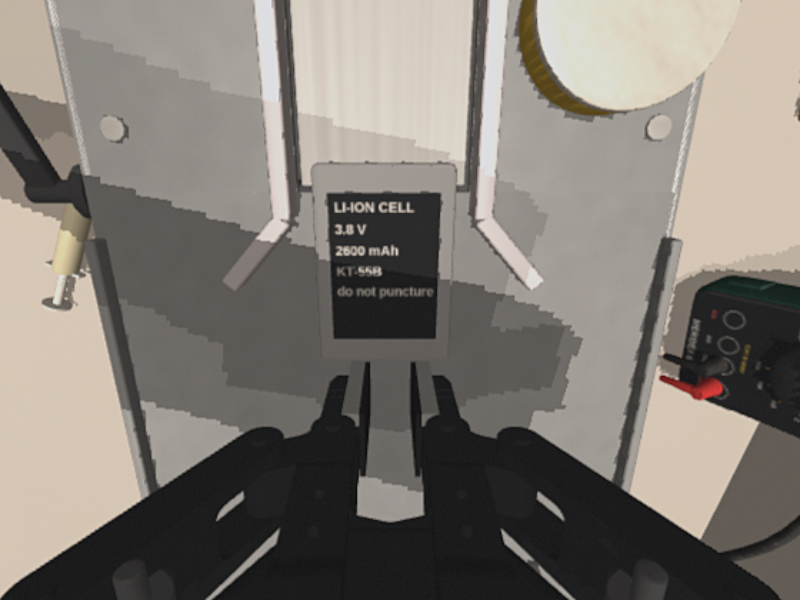

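The cell has entered the lane straight: front edge at row 164, past the flap edge at row 187, and back edge at row 358.

```bash
python3 - <<'E'
from h import *
import pickle
o,th,M=pickle.load(open("box.pkl","rb"));c=cam("wrist")
for p in[(313,164),(457,164),(448,358),(322,358),(300,187),(468,187)]:print(((plane(c,np.array(p)*.7,.1785 if p[1]!=187 else .17)[:2]-o)@M*1000).round(1))
E
echo '[[0.015,0.0133,0,0,0,0,0],[0.015,0.0133,0,0,0,0,0],[0.015,0.0133,0,0,0,0,0],[0.015,0.0107,0,0,0,0,0],[0.015,0.0067,0,0,0,0,0],[0.015,0,0,0,0,0,0]]' | python3 drive.py
python3 go.py
```

```text
[46.5 22.2]
[ 46.5 -22.4]
[-19.7 -22.5]
[-19.7  22.7]
[39.2 28.4]
[ 39.2 -27.8]
time_s: 8.6
ee_pos: [0.5421, 0.0879, 0.1736]
tool_rot: [0.647, 0.762, 0.0, -0.001]
wrist_force: [0.8, 0.2, -0.4]
gripper_width: 0.015
finger_force: 0.0
t 8.6 box mm [10.1 -1.3] z 173.6 tooly deg -90.0 q [-0.75  0.42  0.77  1.63 -0.31  1.22  0.24] F [ 0.8  0.2 -0.4] tilt [-0.0005  0.0011]
```

To row units: 0.007 m / 0.75 = 0.0093, 0.006 m / 0.75 = 0.008.

```bash
echo '[[0.015,0.0093,0.0007,0,0,0,0],[0.015,0.0093,0.0007,0,0,0,0],[0.015,0.008,0,0,0,0,0],[0.015,0.0067,0,0,0,0,0],[0.015,0.0053,0,0,0,0,0],[0.015,0.0027,0,0,0,0,0],[0.015,0,0,0,0,0,0]]' | python3 drive.py
python3 go.py
python3 - <<'E'
from h import *
cv2.imwrite("pics/w6.png",cv2.resize(cam("wrist")["color"],(800,600)))
E
```

```text
time_s: 9.18
ee_pos: [0.5383, 0.117, 0.1737]
tool_rot: [0.648, 0.762, 0.0, -0.0]
wrist_force: [0.4, 0.1, -0.4]
gripper_width: 0.0151
finger_force: 0.0
t 9.18 box mm [39.4 -2.4] z 173.7 tooly deg -90.1 q [-0.8   0.42  0.76  1.62 -0.31  1.22  0.19] F [ 0.4  0.1 -0.4] tilt [-0.0002  0.0003]
```

View pics/w6.png

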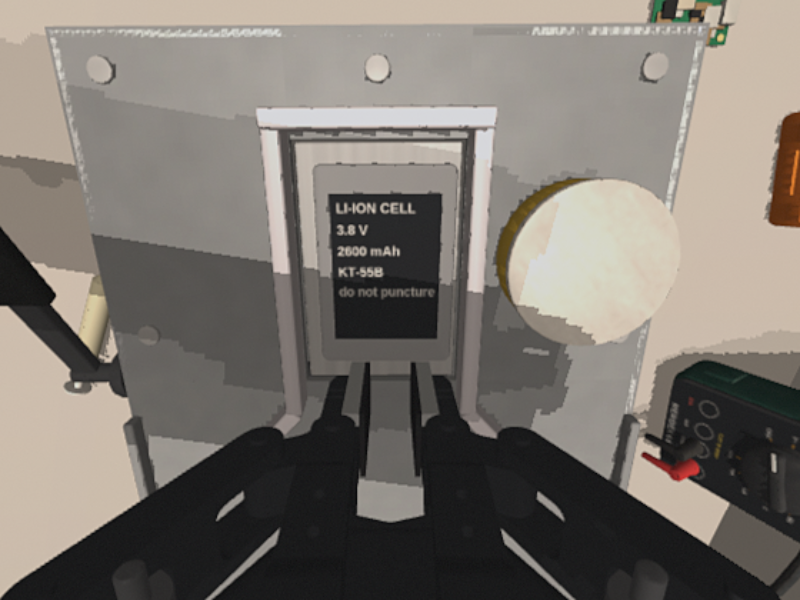

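The cell lies wholly on the flap: front edge at row 164 inside the flap end at row 140, back edge at row 360 ahead of the flap edge at row 376. Now for the paddle.

To row units: -0.025 m / 0.75 = -0.0333, -0.02 m / 0.75 = -0.0267, -0.121 rad / 2 = -0.0605.

```bash
echo '[[0.015,0,0,-0.0267,0,0,0],[0,0,0,-0.0333,0,0,0],[0,0,0,-0.0333,0,0,0],[0,0,0,0,0,0,-0.0605],[0,0,0,0,0,0,-0.0605],[0,0,0,0,0,0,-0.0605],[0,0,0,0,0,0,-0.0605],[0,0,0,0,0,0,-0.0605],[0,0,0,0,0,0,-0.0605],[0,0,0,0,0,0,-0.0605]]' | python3 drive.py
echo '[[0,0,0,0,0,0,-0.0605],[0,0,0,0,0,0,-0.0605],[0,0,0,0,0,0,-0.0605],[0,0,0,0,0,0,-0.0605],[0,0,0,0,0,0,-0.0605],[0,0,0,0,0,0,-0.0605],[0,0,0,0,0,0,0]]' | python3 drive.py
python3 go.py 100 124 215 0
```

```text
time_s: 10.07
ee_pos: [0.5385, 0.1156, 0.2438]
tool_rot: [0.276, 0.961, -0.0, -0.0]
wrist_force: [0.6, -0.5, -0.2]
gripper_width: -0.0001
finger_force: 0.0
time_s: 10.65
ee_pos: [0.5385, 0.1156, 0.2438]
tool_rot: [-0.082, 0.997, 0.0, -0.0]
wrist_force: [-0.1, -0.1, 1.0]
gripper_width: -0.0001
finger_force: 0.0
t 10.65 box mm [38.  -2.3] z 243.8 tooly deg -0.0 q [-0.61  0.32  0.49  1.5  -0.15  1.35  1.63] F [-0.1 -0.1  1. ] tilt [-0.0001  0.0001]
rz -0.0 then tool dx dy dz 0.1263 0.062 0.0288
```

Units first: shifts go in shares of 0.75 m and turns go in shares of 2 rad. So 0.0316 m / 0.75 = 0.0421, 0.02 m / 0.75 = 0.0267.

```bash
echo '[[0,0.0421,0.0207,0,0,0,0],[0,0.0421,0.0207,0,0,0,0],[0,0.0421,0.0207,0,0,0,0],[0,0.0421,0.0207,0,0,0,0],[0,0,0,0.0267,0,0,0],[0,0,0,0.0133,0,0,0],[0,0,0,0,0,0,0]]' | python3 drive.py
python3 go.py 100 124 200 0
echo '[[0,0,0,0.008,0,0,0],[0,0,0,0.008,0,0,0],[0,0,0,0.008,0,0,0],[0,0,0,0,0,0,0]]' | python3 drive.py
echo '[[0,0,0,0.008,0,0,0],[0,0,0,0.008,0,0,0],[0,0,0,0.008,0,0,0],[0,0,0,0,0,0,0]]' | python3 drive.py
```

```text
time_s: 11.23
ee_pos: [0.4023, 0.1559, 0.2118]
tool_rot: [-0.08, 0.997, -0.001, -0.002]
wrist_force: [1.1, 0.2, 0.0]
gripper_width: -0.0002
finger_force: 0.0
t 11.23 box mm [ 99.9 125.5] z 211.8 tooly deg -0.2 q [-0.81  0.08  0.43  1.85 -0.03  1.22  1.36] F [1.1 0.2 0. ] tilt [-0.0036 -0.0022]
rz -0.004 then tool dx dy dz -0.0015 0.0001 0.0118
time_s: 11.57
ee_pos: [0.4041, 0.1562, 0.1948]
tool_rot: [-0.08, 0.997, -0.001, -0.0]
wrist_force: [1.0, -0.6, 0.7]
gripper_width: -0.0
finger_force: 0.5
time_s: 11.9
ee_pos: [0.4033, 0.1568, 0.1767]
tool_rot: [-0.081, 0.997, -0.0, -0.001]
wrist_force: [0.3, -0.2, 1.4]
gripper_width: 0.0001
finger_force: 0.8
```

To row units: 0.006 m / 0.75 = 0.008.

```bash
echo '[[0,0,0,0.008,0,0,0],[0,0,0,0.008,0,0,0],[0,0,0,0.008,0,0,0],[0,0,0,0,0,0,0]]' | python3 drive.py
echo '[[0,0,0,0.0053,0,0,0],[0,0,0,0.0053,0,0,0],[0,0,0,0,0,0,0]]' | python3 drive.py; python3 go.py
```

```text
time_s: 12.23
ee_pos: [0.4034, 0.1572, 0.1588]
tool_rot: [-0.081, 0.997, -0.0, -0.0]
wrist_force: [-0.4, 2.2, 2.5]
gripper_width: -0.0001
finger_force: 1.4
time_s: 12.48
ee_pos: [0.4036, 0.1564, 0.1512]
tool_rot: [-0.081, 0.997, -0.0, -0.0]
wrist_force: [0.3, -0.2, 4.0]
gripper_width: -0.0006
finger_force: 1.7
t 12.48 box mm [100.2 124.1] z 151.2 tooly deg -0.1 q [-0.79  0.14  0.43  1.95 -0.07  1.07  1.39] F [ 0.3 -0.2  4. ] tilt [-0.0004 -0.0009]
```

Force is rising steadily, so contact is good. I'll keep going down to the stop in small steps.

To row units: 0.003 m / 0.75 = 0.004.

```bash
echo '[[0,0,0,0.004,0,0,0],[0,0,0,0.004,0,0,0],[0,0,0,0,0,0,0]]' | python3 drive.py; echo '[[0,0,0,0.0027,0,0,0],[0,0,0,0.0027,0,0,0],[0,0,0,0,0,0,0]]' | python3 drive.py; echo '[[0,0,0,0.0027,0,0,0],[0,0,0,0,0,0,0]]' | python3 drive.py ;python3 go.py
```

```text
time_s: 12.73
ee_pos: [0.4039, 0.1562, 0.1454]
tool_rot: [-0.081, 0.997, -0.0, 0.0]
wrist_force: [0.8, -2.7, 4.7]
gripper_width: 0.0001
finger_force: 1.7
time_s: 12.98
ee_pos: [0.404, 0.1569, 0.1417]
tool_rot: [-0.081, 0.997, 0.0, 0.0]
wrist_force: [0.4, -0.7, 4.0]
gripper_width: 0.0002
finger_force: 1.8
time_s: 13.15
ee_pos: [0.4041, 0.1571, 0.1398]
tool_rot: [-0.081, 0.997, 0.0, 0.0]
wrist_force: [-0.0, 0.3, 5.2]
gripper_width: 0.0002
finger_force: 1.8
t 13.15 box mm [100.8 123.5] z 139.8 tooly deg -0.1 q [-0.79  0.16  0.43  1.96 -0.07  1.04  1.4 ] F [-0.   0.3  5.2] tilt [0.0009 0.0003]
```

To row units: 0.002 m / 0.75 = 0.0027.

```bash
echo '[[0,0,0,0.0027,0,0,0],[0,0,0,0.0027,0,0,0],[0,0,0,0,0,0,0]]' | python3 drive.py; echo '[[0,0,0,0.0027,0,0,0],[0,0,0,0,0,0,0]]' | python3 drive.py; echo '[[0,0,0,0.0027,0,0,0],[0,0,0,0,0,0,0]]' | python3 drive.py
python3 - <<'E'
from h import *
cv2.imwrite("pics/w7.png",cv2.resize(cam("wrist")["color"],(800,600)))
E
```

```text
time_s: 13.4
ee_pos: [0.4039, 0.1572, 0.1356]
tool_rot: [-0.081, 0.997, 0.0, 0.0]
wrist_force: [0.0, 0.2, 3.2]
gripper_width: 0.0003
finger_force: 1.9
time_s: 13.57
ee_pos: [0.4038, 0.1572, 0.1337]
tool_rot: [-0.081, 0.997, 0.0, 0.0]
wrist_force: [0.1, -0.2, 4.3]
gripper_width: 0.0002
finger_force: 1.9
time_s: 13.73
ee_pos: [0.4038, 0.1572, 0.1317]
tool_rot: [-0.081, 0.997, 0.0, 0.0]
wrist_force: [0.7, 0.6, 4.6]
gripper_width: -0.0001
finger_force: 1.9
```

View pics/w7.png

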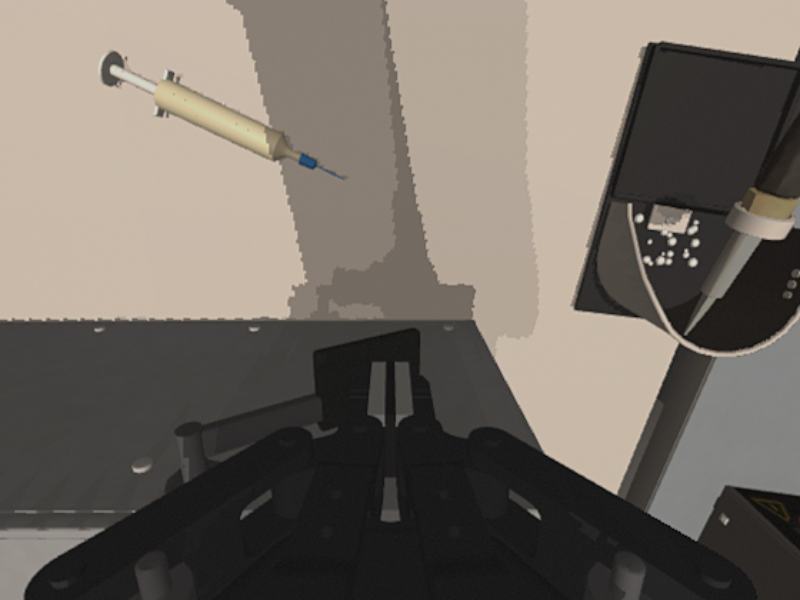

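The fingertips at (390,380) sit on the black pad, centre about (370,370), which is depressed. The slot isn't visible from here. I'll go on to the stop and check the slot in the fixed cameras.

```bash
for i in 1; do echo '[[0,0,0,0.0027,0,0,0],[0,0,0,0,0,0,0]]' | python3 drive.py; echo '[[0,0,0,0.0027,0,0,0],[0,0,0,0,0,0,0]]' | python3 drive.py; done
python3 - <<'E'
from h import *
import pickle
o,th,M=pickle.load(open("box.pkl","rb"))
for n in("top","scene"):
    c=cam(n);c0=cv2.imread(f"pics/{n}0.png");cv2.imwrite(f"pics/{n}1.png",c["color"])
    for x in(50,65,80,95,110,122):
        w=np.append(o+M@np.array([x/1000,0]),.17);u,v=proj(c,w).round().astype(int);print(n,x,(u,v),c0[v,u],c["color"][v,u])
E
```

```text
time_s: 13.95
ee_pos: [0.4038, 0.1571, 0.1298]
tool_rot: [-0.081, 0.997, 0.0, 0.0]
wrist_force: [0.7, 0.2, 5.1]
gripper_width: 0.0001
finger_force: 1.9
time_s: 14.12
ee_pos: [0.4037, 0.1571, 0.1278]
tool_rot: [-0.081, 0.997, 0.0, 0.0]
wrist_force: [0.5, -0.2, 4.2]
gripper_width: 0.0001
finger_force: 1.9
top 50 (np.int64(226), np.int64(214)) [183 198 206] [108 118 122]
top 65 (np.int64(220), np.int64(215)) [182 196 207] [109 118 124]
top 80 (np.int64(213), np.int64(216)) [180 196 205] [136 145 151]
top 95 (np.int64(207), np.int64(217)) [180 195 205] [106 112 117]
top 110 (np.int64(200), np.int64(218)) [181 195 205] [ 98 107 112]
top 122 (np.int64(195), np.int64(219)) [179 194 203] [85 92 97]
scene 50 (np.int64(233), np.int64(226)) [143 151 157] [53 62 67]
scene 65 (np.int64(228), np.int64(228)) [144 152 157] [36 40 43]
scene 80 (np.int64(224), np.int64(230)) [145 154 158] [37 41 47]
scene 95 (np.int64(219), np.int64(233)) [146 155 159] [39 44 48]
scene 110 (np.int64(215), np.int64(235)) [146 153 158] [48 51 51]
scene 122 (np.int64(211), np.int64(236)) [149 156 163] [53 55 60]
```

To row units: 0.002 m / 0.75 = 0.0027.

```bash
echo '[[0,0,0,0.0027,0,0,0],[0,0,0,0,0,0,0]]' | python3 drive.py | grep -E 'pos|force'; echo '[[0,0,0,0.0027,0,0,0],[0,0,0,0,0,0,0]]' | python3 drive.py| grep -E 'pos|force'; echo '[[0,0,0,0.0027,0,0,0],[0,0,0,0,0,0,0]]' | python3 drive.py| grep -E 'pos|force'
```

```text
ee_pos: [0.4037, 0.1571, 0.1258]
wrist_force: [0.3, 0.6, 4.1]
finger_force: 1.9
ee_pos: [0.4037, 0.1571, 0.1238]
wrist_force: [1.1, 0.8, 4.3]
finger_force: 1.9
ee_pos: [0.4039, 0.1572, 0.1224]
wrist_force: [-1.5, 0.3, 8.6]
finger_force: 3.3
```

```bash
python3 -c "
import cv2;i=cv2.imread('pics/top1.png')[150:300,150:370];j=cv2.imread('pics/scene1.png')[180:300,150:350]
import numpy as np
a=cv2.resize(i,(440,300));b=cv2.resize(j,(350,210));o=np.zeros((300,790,3),'uint8');o[:,:440]=a;o[:210,440:]=b;cv2.imwrite('pics/cmp.png',o)"
echo '[[0,0,0,0.0013,0,0,0],[0,0,0,0,0,0,0],[0,0,0,0,0,0,0],[0,0,0,0,0,0,0],[0,0,0,0,0,0,0],[0,0,0,0,0,0,0],[0,0,0,0,0,0,0],[0,0,0,0,0,0,0],[0,0,0,0,0,0,0],[0,0,0,0,0,0,0]]' | python3 drive.py
python3 - <<'E'
from h import *
import pickle
o,th,M=pickle.load(open("box.pkl","rb"))
c=cam("scene");cv2.imwrite("pics/scene2.png",c["color"])
for x in(50,65,80,95,110,122):
    w=np.append(o+M@np.array([x/1000,0]),.17);u,v=proj(c,w).round().astype(int);print(x,c["color"][v,u])
E
```

```text
time_s: 15.55
ee_pos: [0.404, 0.1575, 0.1219]
tool_rot: [-0.081, 0.997, 0.001, 0.0]
wrist_force: [-2.2, 1.1, 10.3]
gripper_width: 0.0
finger_force: 4.4
50 [55 63 70]
65 [40 48 51]
80 [37 44 48]
95 [34 42 47]
110 [33 35 37]
122 [54 56 58]
```

To row units: -0.03 m / 0.75 = -0.04, -0.014 m / 0.75 = -0.0187.

```bash
echo '[[0,0,0,-0.016,0,0,0],[0,0,0,-0.016,0,0,0],[0,0,0,-0.0187,0,0,0],[0,0,0,-0.0187,0,0,0],[0,0,0,-0.0187,0,0,0],[0,0,0,-0.0187,0,0,0],[0,0,0,-0.0187,0,0,0],[0,0,0,-0.04,0,0,0]]' | python3 drive.py
echo '[[0.05,-0.0267,-0.042,0,0,0,0.06],[0.05,0,0,0,0,0,0.06],[0.05,0,0,0,0,0,0.06],[0.05,0,0,0,0,0,0.06],[0.05,0,0,0,0,0,0.06],[0.05,0,0,0,0,0,0.06],[0.05,0,0,0,0,0,0.06],[0.05,0,0,0,0,0,0.06],[0.05,0,0,0,0,0,0.06],[0.05,0,0,0,0,0,0.06]]' | python3 drive.py
echo '[[0.05,0,0,0,0,0,0.06],[0.05,0,0,0,0,0,0.06],[0.05,0,0,0,0,0,0.06],[0.05,0,0,0,0,0,0.06],[0.05,0,0,0,0,0,0.06],[0.05,0,0,0,0,0,0.06],[0.05,0,0,0,0,0,0.06],[0.05,0,0,0,0,0,0.06],[0.05,0,0,0,0,0,0.06],[0.05,0,0,0,0,0,0.06]]' | python3 drive.py
python3 go.py -152 -38 185 -165
```

```text
time_s: 16.27
ee_pos: [0.4003, 0.1556, 0.2419]
tool_rot: [-0.081, 0.997, -0.002, -0.005]
wrist_force: [0.2, 0.3, 0.0]
gripper_width: 0.0
finger_force: 0.0
time_s: 17.1
ee_pos: [0.4271, 0.1287, 0.2435]
tool_rot: [0.498, 0.867, -0.002, -0.001]
wrist_force: [-1.4, -0.5, 0.5]
gripper_width: 0.0501
finger_force: 0.0
time_s: 17.93
ee_pos: [0.4271, 0.1287, 0.2435]
tool_rot: [0.901, 0.434, -0.002, -0.0]
wrist_force: [0.5, -0.4, -0.3]
gripper_width: 0.0502
finger_force: 0.0
t 17.93 box mm [ 69.1 105.4] z 243.5 tooly deg -137.9 q [-0.89  0.09  0.61  1.77 -0.06  1.3  -0.94] F [ 0.5 -0.4 -0.3] tilt [-0.0035 -0.0013]
rz 0.473 then tool dx dy dz 0.0813 0.2507 0.0585
```

To row units: 0.118 rad / 2 = 0.059.

```bash
echo '[[0.05,0,0,0,0,0,0.059],[0.05,0,0,0,0,0,0.059],[0.05,0,0,0,0,0,0.059],[0.05,0,0,0,0,0,0.059],[0.05,0,0,0,0,0,0]]' | python3 drive.py
echo '[[0.05,0.0155,0.0477,0,0,0,0],[0.05,0.0155,0.0477,0,0,0,0],[0.05,0.0155,0.0477,0,0,0,0],[0.05,0.0155,0.0477,0,0,0,0],[0.05,0.0155,0.0477,0,0,0,0],[0.05,0.0155,0.0477,0,0,0,0],[0.05,0.0155,0.0477,0,0,0,0],[0.05,0,0,0.04,0,0,0],[0.05,0,0,0,0,0,0]]' | python3 drive.py
python3 go.py -152 -38 173 -165
python3 - <<'E'
from h import *
c=cam("wrist");i=c["color"];cv2.imwrite("pics/w8.png",cv2.resize(i,(800,600)))
import pickle
o,th,M=pickle.load(open("box.pkl","rb"))
m=(cv2.cvtColor(i,cv2.COLOR_BGR2GRAY)<50).astype("uint8");m=cv2.morphologyEx(m,cv2.MORPH_CLOSE,np.ones((5,5)))
for k in cv2.findContours(m,0,2)[0]:
    if 1500<cv2.contourArea(k):
        b=cv2.boxPoints(cv2.minAreaRect(k));q=np.array([(plane(c,p,.1785)[:2]-o)@M*1000 for p in b]);print(cv2.contourArea(k),b.round().tolist(),q.round(1).tolist(),q.mean(0))
# flap check
t=cam("top")["color"];print([t[v,u].tolist() for u,v in((226,214),(213,216),(200,218))])
E
```

```text
time_s: 18.35
ee_pos: [0.4272, 0.1288, 0.2436]
tool_rot: [0.977, 0.213, -0.002, 0.0]
wrist_force: [0.2, -0.0, -1.0]
gripper_width: 0.0501
finger_force: 0.0
time_s: 19.1
ee_pos: [0.6044, -0.0675, 0.209]
tool_rot: [0.977, 0.213, -0.005, -0.001]
wrist_force: [-1.6, 1.5, -1.4]
gripper_width: 0.0501
finger_force: 0.0
t 19.1 box mm [-153.4  -37.6] z 209.0 tooly deg -164.8 q [-0.39  0.52  0.74  1.39 -0.35  1.37 -0.79] F [-1.6  1.5 -1.4] tilt [-0.0106 -0.0011]
rz 0.004 then tool dx dy dz 0.0008 -0.0012 0.036
45483.5 [[-0.0, 242.0], [553.0, 242.0], [553.0, 419.0], [0.0, 419.0]] [[16.0, 6.8], [-323.8, -86.2], [-410.0, 51.6], [19.6, 170.4]] [-174.55684992   35.63640336]
3864.0 [[247.0, 203.0], [304.0, 203.0], [304.0, 273.0], [247.0, 273.0]] [[-130.1, -60.2], [-163.6, -69.3], [-177.9, -23.0], [-141.6, -13.0]] [-153.29449445  -41.39924343]
[[192, 208, 218], [190, 207, 217], [191, 206, 216]]
```

View pics/w8.png

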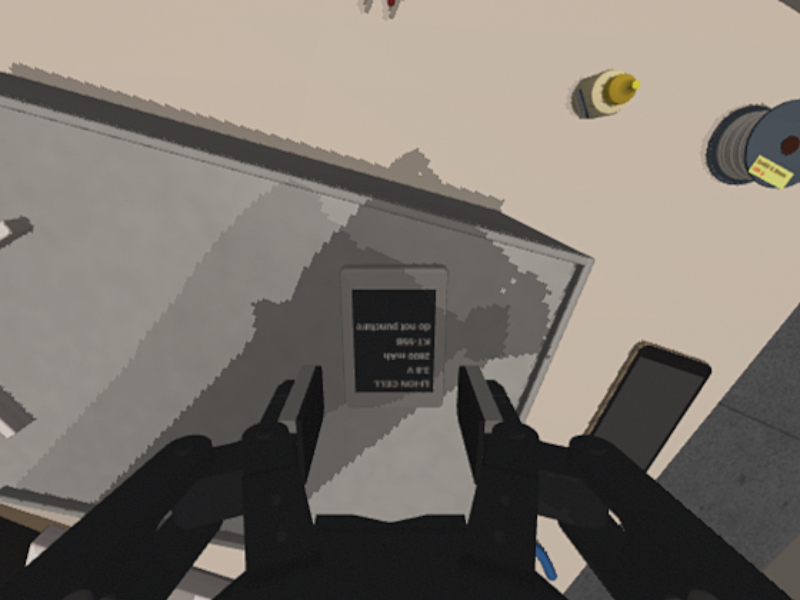

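The view shows cell B at (395,335), upright and midway between the pads at (320,400) and (470,400). The top-view pixels show the flap pale again, so it is shut and empty.

To row units: 0.015 m / 0.75 = 0.02, 0.01 m / 0.75 = 0.0133.

```bash
echo '[[0.05,0,0,0.02,0,0,0],[0.05,0,0,0.0133,0,0,0],[0.05,0,0,0.0053,0,0,0],[0.05,0,0,0,0,0,0]]' | python3 drive.py; python3 go.py -152 -38 170 -165
```

```text
time_s: 19.53
ee_pos: [0.6064, -0.0629, 0.1852]
tool_rot: [0.977, 0.215, -0.001, -0.001]
wrist_force: [0.2, 0.6, -0.0]
gripper_width: 0.0502
finger_force: 0.0
t 19.53 box mm [-149.2  -40.2] z 185.2 tooly deg -164.5 q [-0.39  0.54  0.73  1.43 -0.36  1.31 -0.78] F [ 0.2  0.6 -0. ] tilt [-0.0019  0.0012]
rz 0.009 then tool dx dy dz -0.0028 0.0021 0.0152
```

```bash
cat > lab.py <<'E'
from h import *
import pickle
o,th,M=pickle.load(open("box.pkl","rb"));c=cam("wrist");i=c["color"]
s=sensors.observe();Ti=R.from_quat(s["tool_rot"]).inv()
m=(cv2.cvtColor(i,cv2.COLOR_BGR2GRAY)<50).astype("uint8");m=cv2.morphologyEx(m,cv2.MORPH_CLOSE,np.ones((5,5)))
for k in cv2.findContours(m,0,2)[0]:
    if 1500<cv2.contourArea(k)<15000:
        b=cv2.boxPoints(cv2.minAreaRect(k));w=np.array([plane(c,p,.1785) for p in b]);q=(w[:,:2]-o)@M*1000
        print(b.round().tolist(),"box",q.mean(0).round(1),"tool",(Ti.apply(w-s["ee_pos"])*1000)[:,:2].round(1).tolist(),(Ti.apply(w.mean(0)-s["ee_pos"])*1000).round(1))
E
python3 lab.py
```

```text
[[249.0, 222.0], [315.0, 222.0], [315.0, 300.0], [249.0, 300.0]] box [-153.5  -41.6] tool [[24.4, -14.1], [24.4, 21.3], [-24.5, 23.5], [-24.6, -15.3]] [-0.1  3.8  7.4]
```

To row units: 0.0038 m / 0.75 = 0.0051.

```bash
echo '[[0.05,0,0.0051,0,0,0,0],[0.05,0,0,0,0,0,0],[0.05,0,0,0,0,0,0]]' | python3 drive.py >/dev/null; python3 lab.py; python3 go.py -152 -38 170 -165
```

```text
[[238.0, 222.0], [302.0, 222.0], [302.0, 299.0], [238.0, 299.0]] box [-153.1  -41.2] tool [[24.1, -19.3], [24.1, 15.4], [-24.6, 16.9], [-24.6, -21.1]] [-0.2 -2.   8. ]
t 19.88 box mm [-155.1  -42. ] z 186.5 tooly deg -164.6 q [-0.38  0.54  0.73  1.42 -0.36  1.32 -0.78] F [ 0.2  0.3 -0.1] tilt [ 0.0011 -0.0002]
rz 0.006 then tool dx dy dz -0.0031 -0.004 0.0165
```

To row units: -0.002 m / 0.75 = -0.0027.

```bash
echo '[[0.05,0,-0.0027,0,0,0,0],[0.05,0,0,0,0,0,0],[0.05,0,0,0,0,0,0]]' | python3 drive.py >/dev/null; python3 lab.py; python3 go.py -152 -38 170 -165
```

```text
[[243.0, 222.0], [308.0, 222.0], [308.0, 300.0], [243.0, 300.0]] box [-153.2  -41.4] tool [[24.5, -16.9], [24.5, 18.2], [-24.6, 20.0], [-24.7, -18.4]] [-0.1  0.7  7.3]
t 20.18 box mm [-152.5  -41.3] z 185.8 tooly deg -164.6 q [-0.39  0.54  0.73  1.43 -0.36  1.31 -0.78] F [-0.2  0.4 -0.8] tilt [0.     0.0001]
rz 0.007 then tool dx dy dz -0.003 -0.0013 0.0158
```

To row units: 0.004 m / 0.75 = 0.0053, 0.0005 m / 0.75 = 0.0007.

```bash
echo '[[0.05,0,0.0007,0.0053,0,0,0],[0.05,0,0,0.0053,0,0,0],[0.05,0,0,0,0,0,0]]' | python3 drive.py|grep -E 'pos|force'; echo '[[0.05,0,0,0.0053,0,0,0],[0.05,0,0,0.0053,0,0,0],[0.05,0,0,0,0,0,0]]' | python3 drive.py|grep -E 'pos|force'; echo '[[0.05,0,-0.008,0,0,0,0],[0.05,0,-0.0107,0,0,0,0],[0.05,0,-0.0107,0,0,0,0],[0.05,0,-0.0107,0,0,0,0],[0.05,0,-0.0107,0,0,0,0],[0.05,0,-0.0107,0,0,0,0],[0.05,0,-0.0107,0,0,0,0],[0.05,0,-0.008,0,0,0,0],[0.05,0,0,0,0,0,0]]' | python3 drive.py|grep -E 'pos|force'
python3 go.py -90 0 170 -90; python3 lab.py
```

```text
ee_pos: [0.6074, -0.0664, 0.1765]
wrist_force: [-0.2, 0.8, 0.2]
finger_force: 0.0
ee_pos: [0.6075, -0.0664, 0.1686]
wrist_force: [-0.3, 0.1, -0.8]
finger_force: 0.0
ee_pos: [0.5826, -0.0097, 0.1698]
wrist_force: [-0.0, 0.3, 0.0]
finger_force: 0.0
t 21.43 box mm [-92.9 -25.4] z 169.8 tooly deg -164.5 q [-0.51  0.49  0.73  1.54 -0.34  1.25 -0.87] F [-0.   0.3  0. ] tilt [-0.0004  0.0016]
rz -1.3 then tool dx dy dz 0.0029 -0.0254 -0.0002
[[239.0, 233.0], [312.0, 233.0], [312.0, 317.0], [239.0, 317.0]] box [-93.5 -25.9] tool [[24.9, -18.3], [24.9, 17.3], [-23.9, 19.4], [-24.0, -20.0]] [ 0.5 -0.4 -8.7]
```

Cell B is following. Next I'll rotate it, centre it, lift, retreat and narrow the fingers.

To row units: -0.1 rad / 2 = -0.05.

```bash
echo '[[0.05,0,0,0,0,0,-0.05],[0.05,0,0,0,0,0,-0.05],[0.05,0,0,0,0,0,-0.05],[0.05,0,0,0,0,0,-0.05],[0.05,0,0,0,0,0,-0.05],[0.05,0,0,0,0,0,-0.05],[0.05,0,0,0,0,0,-0.05],[0.05,0,0,0,0,0,-0.05],[0.05,0,0,0,0,0,-0.05],[0.05,0,0,0,0,0,-0.05]]' | python3 drive.py|grep -E 'force'; echo '[[0.05,0,0,0,0,0,-0.05],[0.05,0,0,0,0,0,-0.05],[0.05,0,0,0,0,0,-0.05],[0.05,0,-0.008,0,0,0,0],[0.05,0,-0.0107,0,0,0,0],[0.05,0,-0.0107,0,0,0,0],[0.05,0,-0.004,0,0,0,0],[0.05,0,0,0,0,0,0],[0.05,0,0,0,0,0,0]]' | python3 drive.py|grep -E 'force'
python3 go.py -90 0 170 -90; python3 lab.py
```

```text
wrist_force: [-0.9, 0.5, -0.1]
finger_force: 0.1
wrist_force: [0.0, -0.3, 0.2]
finger_force: 0.0
t 23.07 box mm [-95.2  -0.1] z 170.0 tooly deg -90.2 q [-0.33  0.39  0.45  1.6  -0.18  1.2   0.31] F [ 0.  -0.3  0.2] tilt [0.0002 0.0002]
rz -0.003 then tool dx dy dz 0.0052 -0.0001 -0.0
[[237.0, 240.0], [309.0, 240.0], [309.0, 323.0], [237.0, 323.0]] box [-98.5  -0.4] tool [[21.2, -17.7], [21.2, 17.7], [-28.0, 19.6], [-27.9, -19.6]] [-3.4  0.  -8.6]
[[482.0, 129.0], [559.0, 129.0], [559.0, 235.0], [482.0, 235.0]] box [ -46.6 -115.4] tool [[74.0, 91.4], [74.0, 125.1], [23.8, 140.2], [23.8, 102.4]] [ 48.9 114.8  -8.5]
```

To row units: -0.02 m / 0.75 = -0.0267, -0.016 m / 0.75 = -0.0213.

```bash
echo '[[0.05,0,0,-0.016,0,0,0],[0.05,0,0,-0.0173,0,0,0],[0.015,-0.0267,0,0,0,0,0],[0.015,-0.0267,0,0,0,0,0],[0.015,-0.0213,0,0,0,0,0],[0.015,0,0,0,0,0,0],[0.015,0,0,0,0,0,0]]' | python3 drive.py|grep -E 'force'
python3 go.py -150 0 173 -90; python3 lab.py
```

```text
wrist_force: [-0.8, 1.3, 0.1]
finger_force: 0.0
t 23.7 box mm [-152.    -0.2] z 194.7 tooly deg -90.3 q [-0.24  0.4   0.47  1.52 -0.19  1.26  0.41] F [-0.8  1.3  0.1] tilt [-0.0001 -0.0001]
rz -0.005 then tool dx dy dz 0.002 -0.0002 0.0217
[[238.0, 119.0], [306.0, 119.0], [306.0, 210.0], [238.0, 210.0]] box [-98.7  -0.3] tool [[76.1, -17.7], [76.0, 17.1], [27.0, 18.7], [27.0, -19.6]] [51.5 -0.4 16.1]
[[477.0, 63.0], [559.0, 63.0], [559.0, 168.0], [477.0, 168.0]] box [ -74.4 -126.5] tool [[101.8, 99.3], [101.8, 139.1], [50.5, 154.4], [50.6, 110.2]] [ 76.2 125.7  16.1]
```

To row units: 0.01 m / 0.75 = 0.0133, 0.009 m / 0.75 = 0.012.

```bash
echo '[[0.015,0,0,0.0133,0,0,0],[0.015,0,0,0.012,0,0,0],[0.015,0,0,0.0027,0,0,0],[0.015,0,0,0,0,0,0],[0.015,0.0067,0,0,0,0,0],[0.015,0.0107,0,0,0,0,0],[0.015,0.0133,0,0,0,0,0],[0.015,0.0133,0,0,0,0,0],[0.015,0.0133,0,0,0,0,0],[0.015,0.0133,0,0,0,0,0]]' | python3 drive.py|grep -E 'pos|force'
echo '[[0.015,0.0133,0,0,0,0,0],[0.015,0.0133,0,0,0,0,0],[0.015,0.0133,0,0,0,0,0],[0.015,0.0133,0,0,0,0,0],[0.015,0.0133,0,0,0,0,0],[0.015,0.0133,0,0,0,0,0],[0.015,0,0,0,0,0,0],[0.015,0,0,0,0,0,0]]' | python3 drive.py|grep -E 'pos|force'
python3 go.py 40 0 173 -90; python3 lab.py
```

```text
ee_pos: [0.5588, -0.0174, 0.1741]
wrist_force: [0.2, -0.8, 0.4]
finger_force: 0.2
ee_pos: [0.549, 0.0412, 0.1737]
wrist_force: [0.2, 0.8, 0.4]
finger_force: 0.0
t 25.25 box mm [-37.1  -0.6] z 173.7 tooly deg -90.0 q [-0.43  0.37  0.43  1.61 -0.16  1.2   0.2 ] F [0.2 0.8 0.4] tilt [-0.0003  0.0003]
rz -0.001 then tool dx dy dz 0.0771 -0.0006 0.0007
[[467.0, 188.0], [559.0, 188.0], [559.0, 298.0], [467.0, 298.0]] box [ -21.1 -123.4] tool [[47.9, 93.0], [48.0, 137.0], [-13.2, 155.6], [-13.3, 105.7]] [ 17.4 122.8  -4.8]
[[234.0, 129.0], [312.0, 129.0], [312.0, 231.0], [234.0, 231.0]] box [12.1 -1. ] tool [[75.0, -17.3], [75.0, 17.8], [25.7, 19.9], [25.6, -19.2]] [50.3  0.3 -4.8]
```

To row units: 0.01 m / 0.75 = 0.0133, 0.008 m / 0.75 = 0.0107.

```bash
echo '[[0.015,0.0133,0,0,0,0,0],[0.015,0.0133,0,0,0,0,0],[0.015,0.0133,0,0,0,0,0],[0.015,0.0133,0,0,0,0,0],[0.015,0.0107,0,0,0,0,0],[0.015,0,0,0,0,0,0]]' | python3 drive.py|grep -E 'pos|force'
echo '[[0.015,0.0093,0,0,0,0,0],[0.015,0.0093,0,0,0,0,0],[0.015,0.008,0,0,0,0,0],[0.015,0.0067,0,0,0,0,0],[0.015,0.0053,0,0,0,0,0],[0.015,0,0,0,0,0,0],[0.015,0,0,0,0,0,0]]' | python3 drive.py|grep -E 'pos|force'
python3 go.py 40 0 173 -90; python3 lab.py
```

```text
ee_pos: [0.5409, 0.0913, 0.1736]
wrist_force: [-0.3, 0.3, 0.9]
finger_force: 0.0
ee_pos: [0.5369, 0.1164, 0.1738]
wrist_force: [-0.2, 0.6, 0.4]
finger_force: 0.0
t 26.38 box mm [39.  -0.8] z 173.8 tooly deg -90.1 q [-0.55  0.36  0.4   1.62 -0.15  1.19  0.05] F [-0.2  0.6  0.4] tilt [0.0001 0.    ]
rz -0.002 then tool dx dy dz 0.001 -0.0008 0.0008
[[445.0, 315.0], [490.0, 234.0], [604.0, 297.0], [559.0, 378.0]] box [  16.8 -140.3] tool [[-25.4, 95.9], [23.3, 109.6], [-13.5, 179.9], [-70.4, 172.7]] [-21.5 139.6  -4.7]
[[-28.0, 181.0], [1.0, 154.0], [91.0, 253.0], [62.0, 280.0]] box [ 69.6 117.4] tool [[50.4, -142.6], [62.8, -125.3], [12.4, -93.3], [-3.1, -111.7]] [  30.6 -118.2   -4.7]
[[235.0, 133.0], [312.0, 133.0], [312.0, 234.0], [235.0, 234.0]] box [86.5 -1.5] tool [[72.5, -16.9], [72.5, 17.9], [23.2, 20.0], [23.2, -18.8]] [47.9  0.6 -4.7]
```

To row units: -0.025 m / 0.75 = -0.0333, -0.02 m / 0.75 = -0.0267, -0.121 rad / 2 = -0.0605.

```bash
echo '[[0.015,0,0,-0.0267,0,0,0],[0,0,0,-0.0333,0,0,0],[0,0,0,-0.0333,0,0,0],[0,0,0,0,0,0,-0.0605],[0,0,0,0,0,0,-0.0605],[0,0,0,0,0,0,-0.0605],[0,0,0,0,0,0,-0.0605],[0,0,0,0,0,0,-0.0605],[0,0,0,0,0,0,-0.0605],[0,0,0,0,0,0,-0.0605]]' | python3 drive.py|grep force
echo '[[0,0,0,0,0,0,-0.0605],[0,0,0,0,0,0,-0.0605],[0,0,0,0,0,0,-0.0605],[0,0,0,0,0,0,-0.0605],[0,0,0,0,0,0,-0.0605],[0,0,0,0,0,0,-0.0605],[0,0,0,0,0,0,0]]' | python3 drive.py|grep force
python3 go.py 100 124 215 0
```

```text
wrist_force: [0.2, 0.7, 0.0]
finger_force: 0.0
wrist_force: [0.2, -0.7, 0.2]
finger_force: 0.0
t 27.85 box mm [38.1 -0.8] z 243.8 tooly deg 0.0 q [-0.37  0.3   0.16  1.5  -0.05  1.35  1.54] F [ 0.2 -0.7  0.2] tilt [ 0.     -0.0001]
rz 0.001 then tool dx dy dz 0.1248 0.0619 0.0288
```

To row units: 0.0312 m / 0.75 = 0.0416, 0.02 m / 0.75 = 0.0267.

```bash
echo '[[0,0.0416,0.0207,0,0,0,0],[0,0.0416,0.0207,0,0,0,0],[0,0.0416,0.0207,0,0,0,0],[0,0.0416,0.0207,0,0,0,0],[0,0,0,0.0267,0,0,0],[0,0,0,0.0133,0,0,0],[0,0,0,0,0,0,0],[0,0,0,0,0,0,0]]' | python3 drive.py|grep force
python3 go.py 100 124 122 0
echo '[[0,0,0,0.0093,0,0,0],[0,0,0,0.0093,0,0,0],[0,0,0,0.0093,0,0,0],[0,0,0,0.0093,0,0,0],[0,0,0,0.0093,0,0,0],[0,0,0,0.0093,0,0,0],[0,0,0,0.0093,0,0,0],[0,0,0,0.0093,0,0,0],[0,0,0,0.0093,0,0,0],[0,0,0,0,0,0,0]]' | python3 drive.py|grep -E 'pos|force'
echo '[[0,0,0,0.0067,0,0,0],[0,0,0,0.0067,0,0,0],[0,0,0,0.0053,0,0,0],[0,0,0,0,0,0,0]]' | python3 drive.py|grep -E 'pos|force'
python3 go.py 100 124 122 0
```

```text
wrist_force: [0.9, 0.4, 0.1]
finger_force: 0.0
t 28.52 box mm [ 99.7 123.7] z 213.4 tooly deg -0.2 q [-0.5   0.08  0.1   1.84 -0.01  1.22  1.33] F [0.9 0.4 0.1] tilt [-0.0009 -0.0011]
rz -0.004 then tool dx dy dz 0.0003 0.0003 0.0914
ee_pos: [0.4035, 0.1565, 0.1496]
wrist_force: [0.5, 1.4, 3.8]
finger_force: 1.6
ee_pos: [0.4038, 0.1569, 0.1363]
wrist_force: [-0.8, -0.6, 4.2]
finger_force: 1.9
t 29.68 box mm [100.6 123.9] z 136.3 tooly deg -0.0 q [-0.49  0.16  0.09  1.96 -0.02  1.03  1.34] F [-0.8 -0.6  4.2] tilt [ 0.0001 -0.0002]
rz -0.001 then tool dx dy dz 0.0001 -0.0006 0.0143
```

To row units: 0.004 m / 0.75 = 0.0053, 0.003 m / 0.75 = 0.004.

```bash
echo '[[0,0,0,0.0053,0,0,0],[0,0,0,0.0053,0,0,0],[0,0,0,0.004,0,0,0],[0,0,0,0,0,0,0]]' | python3 drive.py|grep -E 'pos|force'
echo '[[0,0,0,0.0027,0,0,0],[0,0,0,0,0,0,0]]' | python3 drive.py|grep -E 'pos|force'
echo '[[0,0,0,0.0027,0,0,0],[0,0,0,0,0,0,0]]' | python3 drive.py|grep -E 'pos|force'
echo '[[0,0,0,0,0,0,0],[0,0,0,0,0,0,0],[0,0,0,0,0,0,0],[0,0,0,0,0,0,0],[0,0,0,0,0,0,0],[0,0,0,0,0,0,0],[0,0,0,0,0,0,0],[0,0,0,0,0,0,0],[0,0,0,0,0,0,0],[0,0,0,0,0,0,0]]' | python3 drive.py|grep -E 'pos|force'
```

```text
ee_pos: [0.4038, 0.1574, 0.1255]
wrist_force: [1.0, 0.5, 4.7]
finger_force: 1.9
ee_pos: [0.4038, 0.1574, 0.1238]
wrist_force: [0.5, 0.8, 4.4]
finger_force: 1.9
ee_pos: [0.4039, 0.1575, 0.1223]
wrist_force: [-1.1, 0.4, 6.9]
finger_force: 2.7
ee_pos: [0.4039, 0.1575, 0.1224]
wrist_force: [-0.3, 0.6, 6.3]
finger_force: 2.6
```

The paddle is on the stop and has been held for about a second. I'll release it, back off and check the flap and deck.

To row units: 0.001 m / 0.75 = 0.0013.

```bash
echo '[[0,0,0,0.0013,0,0,0],[0,0,0,0,0,0,0],[0,0,0,0,0,0,0],[0,0,0,0,0,0,0],[0,0,0,0,0,0,0],[0,0,0,0,0,0,0]]' | python3 drive.py|grep -E 'pos|force'
echo '[[0,0,0,-0.016,0,0,0],[0,0,0,-0.016,0,0,0],[0,0,0,-0.0187,0,0,0],[0,0,0,-0.0187,0,0,0],[0,0,0,-0.0187,0,0,0],[0,0,0,-0.0187,0,0,0],[0,0,0,-0.0187,0,0,0],[0,0,0,-0.04,0,0,0],[0,0,0,-0.04,0,0,0]]' | python3 drive.py|grep force
echo '[[0,0.0067,-0.0267,-0.0133,0,0,0],[0,0.0067,-0.04,-0.0133,0,0,0],[0,0.0067,-0.04,-0.0133,0,0,0],[0,0,-0.04,0,0,0,0],[0,0,0,0,0,0,0],[0,0,0,0,0,0,0],[0,0,0,0,0,0,0]]' | python3 drive.py|grep -E 'pos|force'
python3 - <<'E'
from h import *
import pickle
o,th,M=pickle.load(open("box.pkl","rb"))
for n in("top","scene"):
    c=cam(n);c0=cv2.imread(f"pics/{n}0.png").astype(int);d=c["color"].astype(int)
    for x,y in((50,0),(65,0),(80,0),(95,0),(110,0),(122,0),(95,20),(95,-20),(95,-62),(95,124)):
        w=np.append(o+M@np.array([x,y])/1000,.17 if y!=124 else .195);u,v=proj(c,w).round().astype(int);print(n,x,y,c0[v,u],d[v,u])
# wrist check: dark rectangles on deck
E
python3 lab.py;python3 go.py
```

```text
ee_pos: [0.404, 0.1576, 0.1219]
wrist_force: [-1.2, -0.7, 10.0]
finger_force: 4.1
wrist_force: [1.4, -0.7, -0.3]
finger_force: 0.0
ee_pos: [0.4059, 0.0467, 0.3039]
wrist_force: [0.4, 0.8, 0.8]
finger_force: 0.0
top 50 0 [183 198 206] [187 202 212]
top 65 0 [182 196 207] [185 201 212]
top 80 0 [180 196 205] [184 201 210]
top 95 0 [180 195 205] [185 200 210]
top 110 0 [181 195 205] [185 200 210]
top 122 0 [179 194 203] [184 199 209]
top 95 20 [177 192 201] [ 86 100 110]
top 95 -20 [180 194 203] [184 199 209]
top 95 -62 [187 211 208] [192 216 213]
top 95 124 [49 53 57] [112 132 146]
scene 50 0 [143 151 157] [157 164 170]
scene 65 0 [144 152 157] [151 160 164]
scene 80 0 [145 154 158] [151 161 166]
scene 95 0 [146 155 159] [155 161 169]
scene 110 0 [146 153 158] [155 162 169]
scene 122 0 [149 156 163] [157 165 171]
scene 95 20 [140 148 152] [144 153 159]
scene 95 -20 [152 159 165] [161 170 172]
scene 95 -62 [184 195 192] [198 208 203]
scene 95 124 [13 16 17] [19 21 21]
[[307.0, 235.0], [310.0, 195.0], [417.0, 203.0], [415.0, 243.0]] box [ 79.7 122.2] tool [[-33.5, 34.9], [6.5, 36.1], [-1.2, 137.7], [-41.9, 141.0]] [-17.6  87.4 125.6]
[[-0.0, 178.0], [46.0, 178.0], [46.0, 266.0], [0.0, 266.0]] box [-248.6  116.5] tool [[23.0, -250.2], [23.0, -207.9], [-67.8, -229.4], [-67.8, -276.2]] [ -22.4 -240.9  125.6]
t 33.17 box mm [ -7.8 139.4] z 304.1 tooly deg 0.1 q [-0.38 -0.02  0.22  1.72  0.    1.44  1.58] F [ 0.2 -0.3  0. ] tilt [-0.0017 -0.0001]
```

```bash
python3 -c "
from plant import robot, eyes, sensors
print(robot.hand_in())"
```

```text
the job is handed in; nothing more can be done
None
```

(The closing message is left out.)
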